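# Probe the canister's base plate and lock the depth gauge

## Task

Find how deep the base plate sits in the steel canister: hold the depth gauge by its grip bar and lower the probe gently (never more than about 20 N on the plate) until its foot rests on the plate. Keep it resting there while you turn the bar a quarter turn clockwise, seen from above, to its stop, which locks the slide at that height, then let go. Leave the flask, bottle and beaker standing where they are.

Things in the scene. Friction and masses are not known exactly. Their poses are not given: they have to be found in the camera images.
- stand: fixed stand of the depth gauge. Origin: on the bench straight under the probe's axis; z up. Grey foot 180 x 125 x 15 mm (x from -115 to 65 mm), square column at x = -85 mm, level arm at height 115 to 137 mm from it to a dark round boss (42 mm wide, top at 141 mm) on the axis, in which the vertical rod slides. Only the rod and its grip bar stand higher than 141 mm
- canister_rim (a point): centre of the mouth, at rim height (75 mm), of the open steel canister clamped on the stand under the boss, on the same axis: 100 mm outside, 94 mm inside. The base plate inside, a flat aluminium disc that fills the bore, lies 18 to 50 mm below this rim; its level differs each time and is not measured
- probe_foot (a point): centre of the underside of the probe's round rubber foot (18 mm across) at the rod's lower end; it starts above the canister's mouth. The rubber yields about 1 mm when pressed
- grip_bar (a point): centre of the steel grip bar on top of the rod, 147 mm straight above probe_foot. The bar is level, 60 mm long along its own x axis, 13 mm thick along y, 26 mm tall; grip it across the thickness from above. It rises and falls with the rod and turns with joint twist (its x axis turns with it)
- probe (a joint): how far the probe has been lowered from its top stop, 0 to 0.080 m. It moves straight up and down; the moving parts weigh 0.25 kg and the slide's drag is about 3.5 N, so it stays where it is left (a hand at rest may feel anything from 6 N down-pull to 1 N up-push); about 1 N of push lowers it, 6 N of pull lifts it, and push beyond 1 N while lowering is contact
- twist (a joint): turn of the grip bar in rad about the vertical axis, growing clockwise seen from above: starts slack between 0 and 0.3 (unlocked), stop at 1.5. From about 0.75 the clamp tightens and needs a firm grip (up to about 0.4 N m); from 1.3 to 1.5 the slide is locked and the bar stays there by itself
- flask: loose plain conical glass flask, 76 mm wide at the bottom, 102 mm tall, a bystander; origin at the centre of its underside
- bottle: loose white bottle with blue cap, 60 mm wide, 130 mm tall, a bystander; origin at the centre of its underside
- beaker: loose open steel beaker, 74 mm wide, 85 mm tall, a bystander; origin at the centre of its underside
Not all that is in view belongs to the job. There is more than one size of the stand; the one meant has the size given above.

How it is judged:
On the way, in this order (a step that is already met when the one before it is completed fails the run):
1. with the lock still slack (twist below 0.5), the probe's foot rests on the base plate with more than 1 N (contact force between probe_c0 and anything else above 1 N and value of joint twist below 0.5 rad), for 0.3 s.
2. the bar is turned into the locked range (twist above 1.3) with the foot still on the plate (value of joint twist above 1.3 rad and contact force between probe_c0 and anything else above 0.4 N), for 0.2 s.
At the end, for the whole second after the job is handed in: the grip bar is turned past 1.3 rad (locked) and let go, the probe's foot still bears on the base plate inside the canister (more than 0.3 N; the probe is lowered by more than 30 mm), and the flask, bottle and beaker are at rest (value of joint twist above 1.3 rad and contact force between probe_c0 and anything else above 0.3 N and value of joint probe above 0.03 m and linear speed of each of flask, bottle, beaker below 0.02 m/s); the robot touches nothing.
It fails at once if the foot is pressed with more than 20 N (contact force between probe_c0 and anything else above 20 N).
It fails at once if the flask is moved more than 20 mm or tipped (distance of flask from where it was at the start of the episode above 0.02 m or angle between flask's own z axis and vertical above 0.3 rad).
It fails at once if the bottle is moved more than 20 mm or tipped (distance of bottle from where it was at the start of the episode above 0.02 m or angle between bottle's own z axis and vertical above 0.3 rad).
It fails at once if the beaker is moved more than 20 mm or tipped (distance of beaker from where it was at the start of the episode above 0.02 m or angle between beaker's own z axis and vertical above 0.3 rad).
It also fails if it takes over 48 s, if anything falls off the work surface, if the arm or the gripper's body presses on something with over 40 N, if the wrist force passes 120 N, or if a joint passes its speed limit or range.

## Robot

A 6-joint arm with a two-finger parallel gripper is mounted at the origin on the work surface. World frame = base frame: x ahead of the robot, y to its left, z up, the work surface at z = 0. Lengths are in m, angles in rad, forces in N, time in s.
With the tool pointing down it reaches from about 0.225 to 0.875 m from the base axis. Payload 3.4 kg.
Tool frame: the origin (TCP) lies at the very end of the fingers, on their centre line; the grasp point (between the pads) lies behind it (manip.tcp_to_grasp is the z of the grasp point in the tool frame, in m); z points along the fingers, y is the direction in which the jaws open and shut (so a half turn about z gives the same grasp; the last joint's range is limited). The gripper opens to 85 mm and grips with 20 to 120 N. Pads are 22 mm wide; open, the fingers measure 114 mm over their backs; the gripper's body (76 mm by 85 mm) begins 54 mm behind the grasp point. The pads swing forward as they close: fully open they stand 13 mm farther back than shut.
Start: joints at [1.138, 0.276, 1.505, -0, 1.361, -0.121], TCP at [0.176, 0.547, 0.231] pointing down, gripper open.
Joint ranges: [-2.89, 2.89], [-0.75, 2.08], [0.22, 2.7], [-1.18, 4.32], [0.11, 2.71], [-2.7, 2.7]. Speed limits (rad/s): [2.57, 2.57, 3.14, 3.14, 3.14, 3.14].

## Interface

Orientations are given as a unit quaternion [w, x, y, z].
In Python, from rig import manip, eyes gives the robot as it stands.
- The arm moves only by the tool servo_tool, never from a script. Its argument "increments" is a list of rows, each an object with "slide": the shift along the tool's x, y, z in m, a list of three; "spin": the turn about the tool's z in degrees. A call has 1 to 8 rows; each row shifts and turns the commanded pose from where the row before left it, along the tool's axes as they then stand; what a row does not reach is not made up. A row lasts 1/10 s, in which the tool goes at most 50 mm and 8.59 degrees, less where a joint would pass 70% of its speed; a pose out of reach is approached as far as the arm can. A call is refused whole if a number of a shift passes 0.05 or a number of a turn 8.59, either way. A call with a gripper value outside its range is refused whole. "hand" is the opening, from 0 (shut) to 1 (fully open), set as the call begins (left out, the last holds). The fingers move at their own pace and stop on an object; "newtons" is the grip in N (left out, the last holds). Time passes only in rows, so rows that do not move let the fingers close. It gives the time, the measured TCP pose, the force and the opening at its end, in the units of the state.
- manip.get_state(): the state, without advancing time (a new reading comes with each control period).
- eyes.get_image(name): name is "scene" or "top"; returns the picture (420x560x3 uint8, blue, green, red); there is no depth.
- eyes.calibration(name): a dict with "fx", "fy", "cx", "cy" (pixels), "rvec" (rotation vector, rad) and "tvec" (3), from world to camera coordinates, as OpenCV has them. Camera axes: x right, y down, z forward; pixel columns grow to the right and rows downward; lengths in m; the calibration is good to about 2 mm. A picture is of the moment at which its call begins. calibration takes no time and is no camera call.
- manip.sign_off(): hands the job in, once; it reports no verdict.
The state is a dict: "clock": time; "qpos": joint angles; "qd": joint speeds; "effort": joint torques, N m; "position": TCP position; "ee_rot": TCP orientation; "contact_force": force on the tool from outside, world axes, zero at the start; "moment": the same for the moment, N m; "width": finger opening in m.
Only numpy, scipy, OpenCV 4.12 (cv2) and the standard library are available. Lean on these libraries where they do the work, as an engineer would, in place of code of your own. Each camera call takes 0.05 s, during which the arm holds its last target.

## Working session

There is one attempt and no reset: what is moved stays moved. The work goes in short steps, Python scripts to look and compute and a tool call to move; the robot and the scene stay as the last step left them, time stands still between calls to the robot, and variables do not carry over. Pictures are saved under pics/ and viewed, and the job is handed in when it is done.

Besides the shell and the picture viewer there is one more tool, called after ">>>" as name([rows], argument=value, ...), one row to a line, values as JSON. servo_tool: Moves the arm, as the interface text tells. Its arguments: {"type":"object","properties":{"increments":{"type":"array","items":{"type":"object","properties":{"slide":{"type":"array","items":{"type":"number"}},"spin":{"type":"number"}}}},"hand":{"type":"number"},"newtons":{"type":"number"}},"required":["increments"]}

```bash
ls; mkdir -p pics; python3 - <<'E'
from rig import manip, eyes
import cv2
for n in("scene","top"):
    cv2.imwrite(f"pics/{n}0.png",eyes.get_image(n)); print(eyes.calibration(n))
print(manip.get_state(),manip.tcp_to_grasp)
E
```

```text
pics
{'fx': 418.5460759354905, 'fy': 418.5460759354905, 'cx': 281.670275547828, 'cy': 211.72415230368017, 'rvec': array([ 0.95744072,  2.5513187 , -0.98800569]), 'tvec': array([ 0.4256825 , -0.24600698,  1.34669273])}
{'fx': 443.0788029225698, 'fy': 443.0788029225698, 'cx': 284.1248582997343, 'cy': 205.68933239266346, 'rvec': array([ 2.11652771, -2.15452643,  0.17589659]), 'tvec': array([0.06024117, 0.63694743, 0.96861374])}
{'clock': 0.1, 'qpos': array([ 1.13800162e+00,  2.76542476e-01,  1.50598582e+00, -2.84748402e-05,
        1.36072642e+00, -1.21006260e-01]), 'qd': array([ 9.38110079e-04, -2.64186373e-03, -1.78151730e-03,  5.30511712e-04,
        1.29945886e-05,  1.35885156e-03]), 'effort': array([ 2.39294910e-03, -4.17696404e+01, -2.46405673e+01,  2.90122853e-05,
        5.64188478e-03,  2.51380254e-05]), 'position': array([0.1762077 , 0.54684198, 0.23052836]), 'ee_rot': array([-2.13791686e-04,  1.55260541e-01,  9.87873207e-01, -8.03180046e-04]), 'contact_force': array([-0.48925691, -0.6220081 ,  0.81941322]), 'moment': array([0.02484487, 0.06270975, 0.00662187]), 'width': 0.08521611152185293} -0.0187
```

View pics/scene0.png

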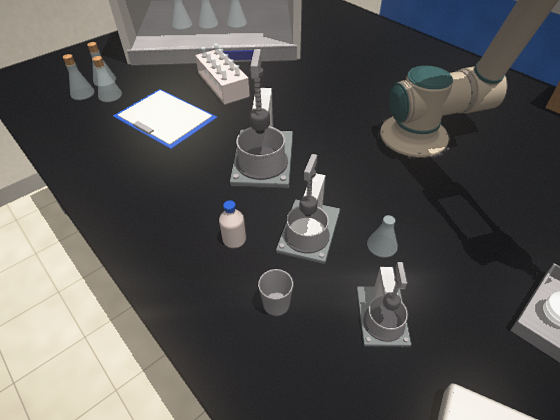

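View pics/top0.png

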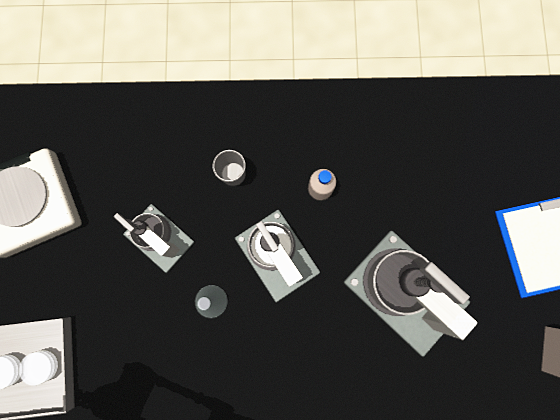

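Three stand candidates in the top view: at (158,238), (278,255) and (412,292). I'll measure their foot sizes and enlarge the middle one.

```bash
cat > h.py <<'E'
import numpy as np, cv2
from rig import manip, eyes
def ray(n,uv):
    c=eyes.calibration(n);R=cv2.Rodrigues(c['rvec'])[0];o=-R.T@c['tvec']
    d=R.T@np.array([(uv[0]-c['cx'])/c['fx'],(uv[1]-c['cy'])/c['fy'],1.]);return o,d
def plane(n,uv,z):
    o,d=ray(n,uv);return o+d*(z-o[2])/d[2]
def tri(uv1,uv2):
    o1,d1=ray("scene",uv1);o2,d2=ray("top",uv2)
    s=np.linalg.lstsq(np.c_[d1,-d2],o2-o1,rcond=None)[0]
    a=o1+s[0]*d1;b=o2+s[1]*d2;return (a+b)/2,np.linalg.norm(a-b)
def proj(n,p):
    c=eyes.calibration(n);return cv2.projectPoints(np.array(p,float).reshape(-1,3),c['rvec'],c['tvec'],np.array([[c['fx'],0,c['cx']],[0,c['fy'],c['cy']],[0,0,1]]),None)[0].reshape(-1,2)
E
python3 - <<'E'
from h import *
im=cv2.imread('pics/top0.png')
m=(im.max(2)>55).astype(np.uint8)
n,l,s,c=cv2.connectedComponentsWithStats(m)
for i in range(1,n):
    if s[i,4]>600:
        r=cv2.minAreaRect(np.argwhere(l==i)[:,::-1].astype(np.float32)); b=cv2.boxPoints(r)
        p=np.array([plane('top',q,0.015)[:2] for q in b])
        print(c[i].round(),p.round(3).tolist(),np.linalg.norm(p-np.roll(p,1,0),axis=1).round(3))
cv2.imwrite('pics/ct.png',cv2.resize(im[190:320,100:340],None,fx=3.3,fy=3.3,interpolation=2))
im=cv2.imread('pics/scene0.png')
cv2.imwrite('pics/cs.png',cv2.resize(im[145:270,260:350],None,fx=4.6,fy=4.6,interpolation=2))
cv2.imwrite('pics/cs2.png',cv2.resize(im[255:350,340:430],None,fx=5,fy=5,interpolation=2))
E
```

```text
[274.  40.] [[1.198, 0.776], [1.171, -0.672], [0.94, -0.644], [0.966, 0.756]] [0.233 1.448 0.232 1.4  ]
[ 34. 203.] [[0.73, 0.81], [0.806, 0.614], [0.601, 0.524], [0.529, 0.716]] [0.222 0.211 0.224 0.204]
[229. 166.] [[0.727, 0.236], [0.801, 0.2], [0.76, 0.123], [0.687, 0.159]] [0.086 0.082 0.087 0.081]
[321. 184.] [[0.733, -0.011], [0.732, -0.076], [0.658, -0.073], [0.659, -0.009]] [0.074 0.065 0.074 0.065]
[533. 245.] [[0.623, -0.452], [0.655, -0.61], [0.445, -0.631], [0.415, -0.478]] [0.21  0.161 0.211 0.156]
[157. 238.] [[0.614, 0.468], [0.69, 0.402], [0.563, 0.263], [0.49, 0.328]] [0.187 0.1   0.189 0.098]
[277. 256.] [[0.569, 0.171], [0.638, 0.064], [0.484, -0.033], [0.419, 0.073]] [0.18  0.128 0.182 0.125]
[411. 295.] [[0.46, -0.081], [0.59, -0.209], [0.387, -0.414], [0.265, -0.286]] [0.283 0.183 0.288 0.177]
[211. 301.] [[0.461, 0.259], [0.46, 0.185], [0.388, 0.185], [0.389, 0.258]] [0.072 0.074 0.072 0.073]
[ 36. 368.] [[0.391, 0.714], [0.394, 0.544], [0.178, 0.522], [0.175, 0.687]] [0.217 0.17  0.217 0.164]
[551. 351.] [[0.355, -0.533], [0.354, -0.574], [0.243, -0.561], [0.244, -0.521]] [0.112 0.041 0.112 0.04 ]
```

View pics/ct.png

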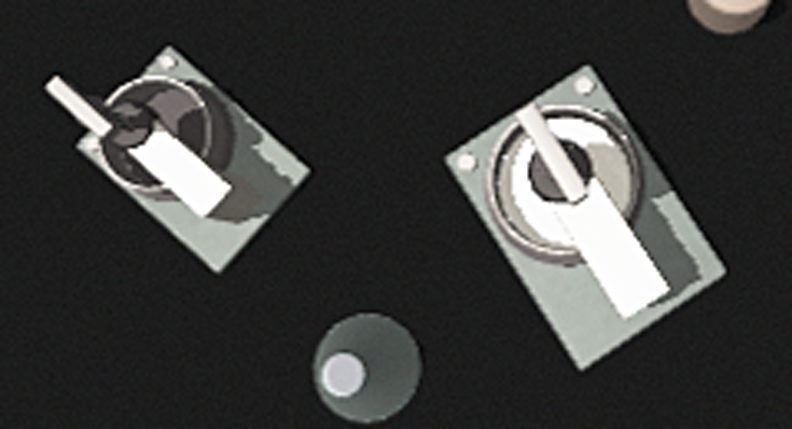

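View pics/cs.png

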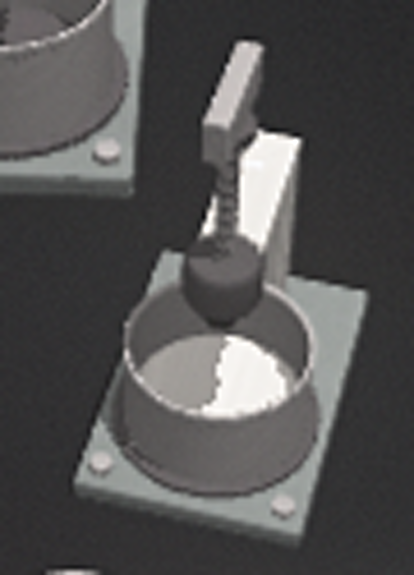

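The middle stand (foot measured as 180 x 125 mm) matches. The left one is 188x99 mm including its bar, and the right one is 283x180 mm. The crop confirms the middle stand with its grip bar running from about (260,224) to (275,249) in the top picture. Next I'll measure the axis and the bar.

```bash
python3 - <<'E'
from h import *
im=cv2.imread('pics/top0.png');sc=cv2.imread('pics/scene0.png')
A=np.array([.5486,.0825]);d=np.array([.842,.540])
print(proj('top',[[*A,0],[*A,.075],[*A,.141]]).round(1).tolist(),proj('scene',[[*A,0],[*A,.075],[*A,.141],[*A,.22],[*A,.24]]).round(1).tolist())
cv2.imwrite('pics/ct1.png',cv2.resize(im[215:265,235:300],None,fx=12,fy=12,interpolation=cv2.INTER_CUBIC))
cv2.imwrite('pics/cs1.png',cv2.resize(sc[150:225,285:340],None,fx=8,fy=8,interpolation=cv2.INTER_CUBIC))
E
```

```text
[[270.8, 246.4], [269.7, 244.0], [268.6, 241.5]] [[307.2, 238.9], [308.3, 219.5], [309.4, 200.7], [310.8, 175.4], [311.2, 168.5]]
```

View pics/ct1.png

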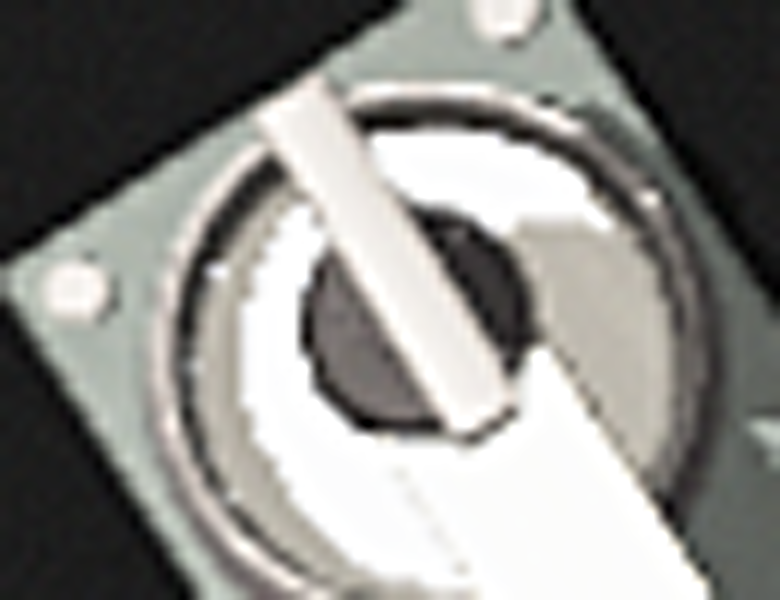

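View pics/cs1.png

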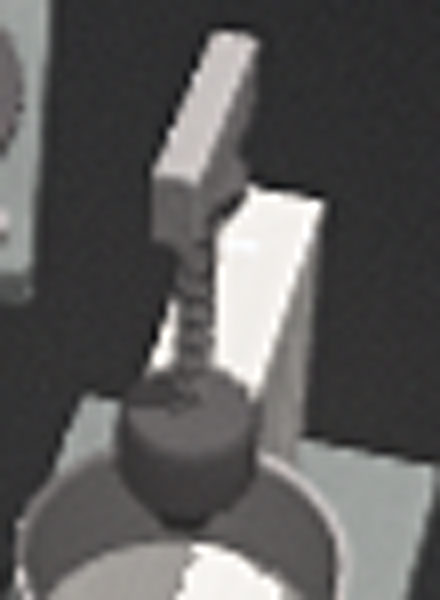

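```bash
python3 - <<'E'
from h import *
T=lambda x,y:(235+(x+.5)/12-.5,215+(y+.5)/12-.5)
S=lambda x,y:(285+(x+.5)/8-.5,150+(y+.5)/8-.5)
p,e=tri(S(206,109),T(385,256));print('bar top centre',p,e)
z=p[2]
f=[plane('top',T(*q),z)[:2] for q in[(262,122),(322,80),(505,400),(450,428)]]
print(np.round(f,4)); F=(f[0]+f[1])/2;R=(f[2]+f[3])/2;v=F-R
print('len',np.linalg.norm(v),'yaw',np.arctan2(v[1],v[0]),'ctr',(F+R)/2,'w',np.linalg.norm(f[0]-f[1]))
g=[plane('scene',S(*q),z)[:2] for q in[(153,180),(197,183),(258,40),(218,33)]]
print(np.round(g,4)); G=np.array(g);v=(G[0]+G[1]-G[2]-G[3])/2;print('len',np.linalg.norm(v),'yaw',np.arctan2(v[1],v[0]),'ctr',G.mean(0))
# boss center
print('boss',plane('top',T(418,322),.141), 'bossscene',plane('scene',S(190,408),.141))
# rim from ellipse (outer)
print('rim', plane('top',T(435,352),.075))
q=manip.get_state();print(q['ee_rot'])
E
```

```text
bar top centre [0.54981332 0.0813832  0.25475381] 0.0017812732501711185
[[0.57   0.1006]
 [0.5763 0.0914]
 [0.5271 0.0641]
 [0.523  0.0725]]
len 0.05548388540452085 yaw 0.5210688536712127 ctr [0.54909876 0.08214256] w 0.011147936372783945
[[0.5795 0.0916]
 [0.5718 0.0999]
 [0.5208 0.0698]
 [0.5268 0.0606]]
len 0.06018365985070658 yaw 0.5330929068093468 ctr [0.5497309  0.08045266]
boss [0.54875189 0.08094398 0.141     ] bossscene [0.55022016 0.0805599  0.141     ]
rim [0.54874175 0.08006556 0.075     ]
[-2.13791686e-04  1.55260541e-01  9.87873207e-01 -8.03180046e-04]
```

>>> servo_tool([
  {"slide": [0, 0, -0.035]},
  {"slide": [0, 0, -0.035]},
  {"slide": [-0.033, -0.022, 0]},
  {"slide": [-0.033, -0.022, 0]},
  {"slide": [-0.033, -0.022, 0]},
  {"slide": [-0.033, -0.022, 0]},
  {"slide": [-0.033, -0.022, 0]},
  {"slide": [-0.033, -0.022, 0]},
], hand=1)

```text
$.increments[0]: bad value
```

>>> servo_tool([
  {"slide": [-0.033, -0.022, 0]},
  {"slide": [-0.033, -0.022, 0]},
  {"slide": [-0.033, -0.022, 0]},
  {"slide": [-0.033, -0.022, 0]},
  {"slide": [-0.033, -0.022, 0]},
  {"slide": [-0.033, -0.022, 0]},
  {"slide": [-0.033, -0.022, 0]},
  {"slide": [-0.033, -0.022, 0]},
])

```text
$.increments[0]: bad value
```

>>> servo_tool([
  {"slide": [-0.033, -0.022, 0]},
  {"spin": -8},
  {"spin": -8},
  {"spin": -8},
  {"spin": -8},
  {"spin": -8},
  {"spin": -8},
  {},
])

```text
$.increments[0]: bad value
```

```bash
cat >> h.py <<'E'
from scipy.spatial.transform import Rotation as Ro
def st():
    s=manip.get_state();q=s['ee_rot'];R=Ro.from_quat([q[1],q[2],q[3],q[0]]).as_matrix()
    print('t',round(s['clock'],2),'pos',s['position'].round(4),'yaw',np.degrees(np.arctan2(R[1,0],R[0,0])).round(2),'z',R[:,2].round(4),'F',s['contact_force'].round(2),'M',s['moment'].round(3),'w',round(s['width'],4),'q',s['qpos'].round(3))
    return s,R
E
python3 - <<'E'
from h import *
s,R=st()
print('tool delta to axis',R.T@(np.array([.5495,.081,.2415-.0157])-s['position']))
for n in("scene","top"):
    cv2.imwrite(f"pics/{n}1.png",eyes.get_image(n))
E
```

```text
t 0.1 pos [0.1762 0.5468 0.2305] yaw 162.14 z [-7.0e-04 -1.5e-03 -1.0e+00] F [-0.49 -0.62  0.82] M [0.025 0.063 0.007] w 0.0852 q [ 1.138  0.277  1.506 -0.     1.361 -0.121]
tool delta to axis [-0.49819577 -0.32886522  0.00518589]
```

Each row needs both fields.

>>> servo_tool([
  {"slide": [0, 0, -0.035], "spin": 0},
  {"slide": [0, 0, -0.035], "spin": 0},
  {"slide": [-0.033, -0.022, 0], "spin": 0},
  {"slide": [-0.033, -0.022, 0], "spin": 0},
  {"slide": [-0.033, -0.022, 0], "spin": 0},
  {"slide": [-0.033, -0.022, 0], "spin": 0},
  {"slide": [-0.033, -0.022, 0], "spin": 0},
  {"slide": [-0.033, -0.022, 0], "spin": 0},
], hand=1)

```text
clock: 1.0
position: [0.325, 0.3595, 0.3013]
ee_rot: [0.0, 0.155, 0.988, 0.0]
contact_force: [0.6, 0.0, -0.6]
width: 0.0854
```

>>> servo_tool([
  {"slide": [-0.033, -0.022, 0], "spin": 0},
  {"slide": [-0.033, -0.022, 0], "spin": 0},
  {"slide": [-0.033, -0.022, 0], "spin": 0},
  {"slide": [-0.033, -0.022, 0], "spin": 0},
  {"slide": [-0.033, -0.022, 0], "spin": 0},
  {"slide": [-0.033, -0.022, 0], "spin": 0},
  {"slide": [-0.033, -0.022, 0], "spin": 0},
  {"slide": [-0.033, -0.022, 0], "spin": 0},
])

```text
clock: 1.8
position: [0.5223, 0.111, 0.3012]
ee_rot: [-0.0, 0.155, 0.988, 0.0]
contact_force: [0.7, 0.9, 0.3]
width: 0.0854
```

>>> servo_tool([
  {"slide": [-0.033, -0.022, 0], "spin": 0},
  {"slide": [0, 0, 0], "spin": -8},
  {"slide": [0, 0, 0], "spin": -8},
  {"slide": [0, 0, 0], "spin": -8},
  {"slide": [0, 0, 0], "spin": -8},
  {"slide": [0, 0, 0], "spin": -8},
  {"slide": [0, 0, 0], "spin": -8},
  {"slide": [0, 0, 0], "spin": 0},
])

```text
clock: 2.6
position: [0.5461, 0.0813, 0.301]
ee_rot: [-0.0, -0.26, 0.966, 0.0]
contact_force: [0.7, 0.3, -0.1]
width: 0.0851
```

```bash
python3 - <<'E'
from h import *
s,R=st()
print('tool delta to axis',R.T@(np.array([.5495,.081,.2415-.0157])-s['position']))
for n in("scene","top"):
    cv2.imwrite(f"pics/{n}1.png",eyes.get_image(n))
E
```

```text
t 2.6 pos [0.5461 0.0813 0.301 ] yaw -149.88 z [-6.e-04  1.e-04 -1.e+00] F [ 0.67  0.26 -0.15] M [ 0.01   0.039 -0.009] w 0.0851 q [ 0.022  0.211  1.424  0.     1.508 -2.075]
tool delta to axis [-0.0027736  -0.00200366  0.07523432]
```

View pics/scene1.png

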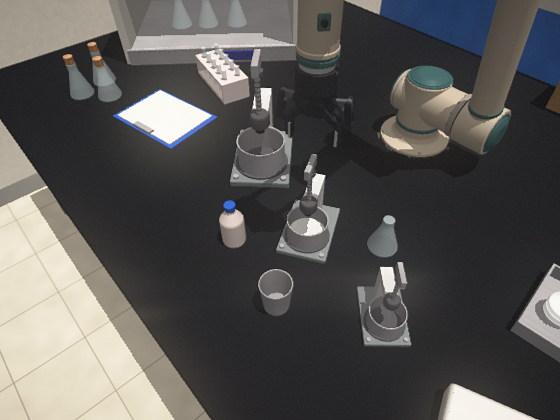

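Fingers at (290,133)/(337,143) straddle the bar at (311,165), consistent with the TCP. I'll descend with a small correction.

>>> servo_tool([
  {"slide": [-0.003, -0.002, 0], "spin": 0},
  {"slide": [0, 0, 0.015], "spin": 0},
  {"slide": [0, 0, 0.015], "spin": 0},
  {"slide": [0, 0, 0.015], "spin": 0},
  {"slide": [0, 0, 0.015], "spin": 0},
  {"slide": [0, 0, 0.01], "spin": 0},
  {"slide": [0, 0, 0.005], "spin": 0},
  {"slide": [0, 0, 0], "spin": 0},
])

```text
clock: 3.5
position: [0.5498, 0.0811, 0.2258]
ee_rot: [-0.001, -0.26, 0.966, 0.0]
contact_force: [-0.6, 0.1, -0.0]
width: 0.0852
```

```bash
python3 - <<'E'
from h import *
s,R=st()
a=eyes.get_image("scene");b=eyes.get_image("top")
cv2.imwrite("pics/c2.png",np.hstack([cv2.resize(a[90:240,260:360],None,fx=4,fy=4,interpolation=2),cv2.resize(b[160:310,220:320],None,fx=4,fy=4,interpolation=2)]))
E
```

```text
t 3.5 pos [0.5498 0.0811 0.2258] yaw -149.89 z [-0.0011  0.     -1.    ] F [-0.6   0.1  -0.01] M [ 0.02  -0.021  0.012] w 0.0852 q [ 0.021  0.251  1.555  0.     1.337 -2.075]
```

View pics/c2.png

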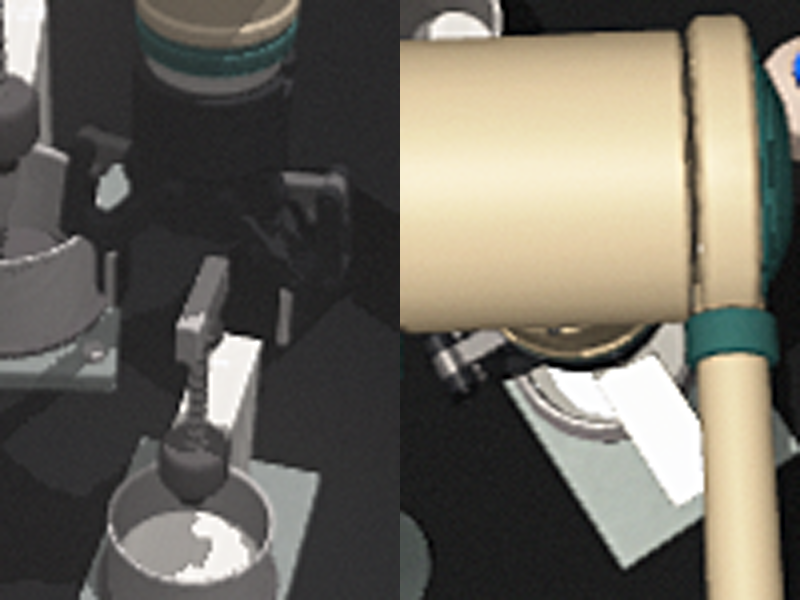

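The bar is between the open fingers (crop (110,280) and (285,315)). Closing the gripper.

>>> servo_tool([
  {"slide": [0, 0, 0], "spin": 0},
  {"slide": [0, 0, 0], "spin": 0},
  {"slide": [0, 0, 0], "spin": 0},
  {"slide": [0, 0, 0], "spin": 0},
  {"slide": [0, 0, 0], "spin": 0},
  {"slide": [0, 0, 0], "spin": 0},
  {"slide": [0, 0, 0], "spin": 0},
  {"slide": [0, 0, 0], "spin": 0},
], hand=0, newtons=40)

```text
clock: 4.4
position: [0.5498, 0.0815, 0.2263]
ee_rot: [-0.0, -0.26, 0.966, 0.0]
contact_force: [-0.6, 1.9, 1.3]
width: 0.021
```

```bash
python3 - <<'E'
from h import *
st()
E
```

```text
t 4.4 pos [0.5498 0.0815 0.2263] yaw -149.86 z [-2.e-04  7.e-04 -1.e+00] F [-0.63  1.87  1.28] M [ 0.296  0.163 -0.054] w 0.021 q [ 2.100e-02  2.500e-01  1.554e+00  1.000e-03  1.338e+00 -2.075e+00]
```

>>> servo_tool([
  {"slide": [0, 0, 0], "spin": 0},
  {"slide": [0, 0, 0], "spin": 0},
  {"slide": [0, 0, 0], "spin": 0},
])

```text
clock: 4.7
position: [0.5498, 0.0813, 0.2263]
ee_rot: [-0.0, -0.26, 0.966, 0.0]
contact_force: [-1.1, 2.1, 1.0]
width: 0.0209
```

```bash
python3 - <<'E'
from h import *
st()
E
```

```text
t 4.7 pos [0.5498 0.0813 0.2263] yaw -149.86 z [-2.e-04  4.e-04 -1.e+00] F [-1.14  2.08  1.03] M [0.368 0.179 0.003] w 0.0209 q [ 0.021  0.25   1.554  0.     1.338 -2.075]
```

```bash
python3 - <<'E'
from h import *
a=eyes.get_image("scene")
cv2.imwrite("pics/c3.png",cv2.resize(a[110:230,260:360],None,fx=6,fy=5,interpolation=2))
E
```

```text
(no output)
```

View pics/c3.png

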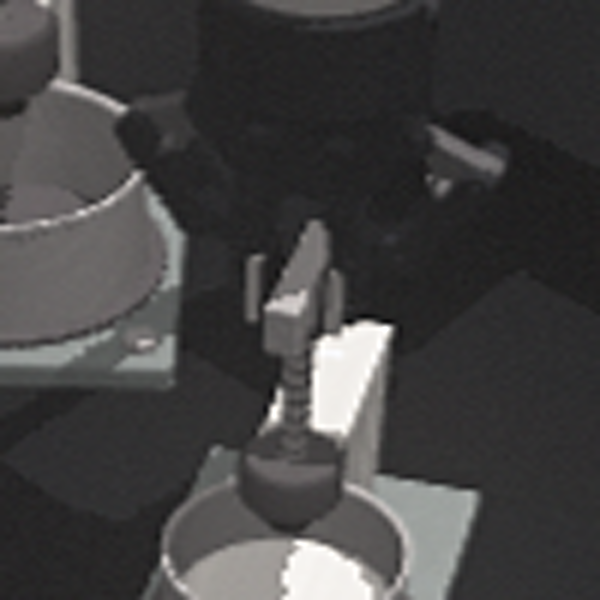

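The right pad (crop (335,300)) touches the bar, while the left one (255,285) still has a gap. The bar lies toward +y of the tool, so I'll shift that way.

>>> servo_tool([
  {"slide": [0, 0.001, 0], "spin": 0},
  {"slide": [0, 0.001, 0], "spin": 0},
  {"slide": [0, 0.001, 0], "spin": 0},
  {"slide": [0, 0, 0], "spin": 0},
])

```text
clock: 5.15
position: [0.5491, 0.0827, 0.2263]
ee_rot: [0.0, -0.26, 0.966, -0.001]
contact_force: [0.9, -3.1, -0.2]
width: 0.021
```

```bash
python3 - <<'E'
from h import *
st()
a=eyes.get_image("scene")
cv2.imwrite("pics/c4.png",cv2.resize(a[110:230,260:360],None,fx=6,fy=5,interpolation=2))
E
```

```text
t 5.15 pos [0.5491 0.0827 0.2263] yaw -149.86 z [ 0.0014 -0.0021 -1.    ] F [ 0.91 -3.06 -0.19] M [-0.559 -0.323 -0.003] w 0.021 q [ 2.600e-02  2.480e-01  1.556e+00 -2.000e-03  1.336e+00 -2.071e+00]
```

View pics/c4.png

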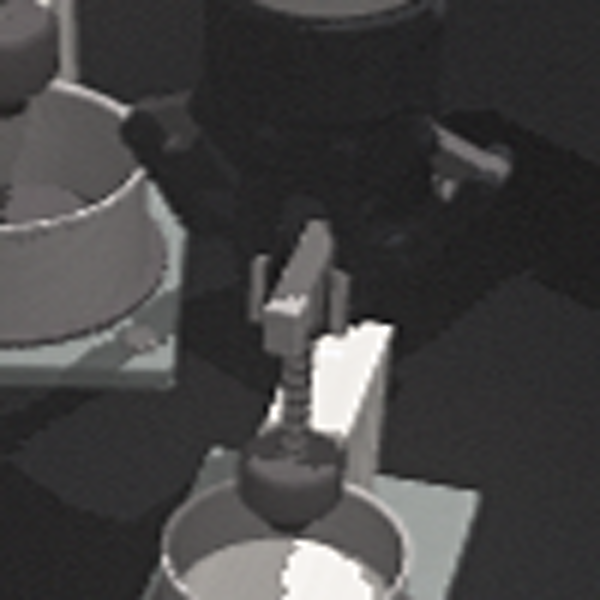

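The force reversed (from +2 to -3 N), so the bar is actually held. Backing off to the neutral position and checking whether a firmer grip changes the width.

>>> servo_tool([
  {"slide": [0, -0.001, 0], "spin": 0},
  {"slide": [0, -0.0008, 0], "spin": 0},
  {"slide": [0, 0, 0], "spin": 0},
  {"slide": [0, 0, 0], "spin": 0},
], hand=0, newtons=100)

```text
clock: 5.6
position: [0.5493, 0.0823, 0.2263]
ee_rot: [0.0, -0.26, 0.966, 0.0]
contact_force: [0.6, -1.0, 1.0]
width: 0.0172
```

```bash
python3 - <<'E'
from h import *
st()
E
```

```text
t 5.6 pos [0.5493 0.0823 0.2263] yaw -149.87 z [-0.e+00  4.e-04 -1.e+00] F [ 0.58 -0.97  1.03] M [-0.199 -0.122  0.019] w 0.0172 q [ 0.023  0.249  1.555  0.     1.337 -2.074]
```

The grip is firm (100 N). I'll estimate the plate's level from the first scene picture (far edge of the plate against the bore wall) to know where to slow down.

```bash
python3 - <<'E'
from h import *
A=np.array([.5492,.0815])
for q in [(170,345),(200,336),(260,340),(285,358),(140,365),(298,378)]:
    uv=(260+(q[0]+.5)/4.6-.5,145+(q[1]+.5)/4.6-.5)
    o,d=ray('scene',uv);a=d[:2]@d[:2];b=2*d[:2]@(o[:2]-A);c=(o[:2]-A)@(o[:2]-A)-.047**2
    t=(-b+np.sqrt(b*b-4*a*c))/(2*a);print(q,(o+t*d).round(4))
E
```

```text
(170, 345) [0.5428 0.0349 0.0294]
(200, 336) [0.5255 0.0409 0.029 ]
(260, 340) [0.5045 0.0671 0.0321]
(285, 358) [0.5023 0.0847 0.0306]
(140, 365) [0.5684 0.0386 0.0354]
(298, 378) [0.5052 0.0981 0.0276]
```

>>> servo_tool([
  {"slide": [0, 0, 0.003], "spin": 0},
  {"slide": [0, 0, 0.003], "spin": 0},
  {"slide": [0, 0, 0.003], "spin": 0},
  {"slide": [0, 0, 0.003], "spin": 0},
  {"slide": [0, 0, 0.003], "spin": 0},
  {"slide": [0, 0, 0.003], "spin": 0},
  {"slide": [0, 0, 0.003], "spin": 0},
  {"slide": [0, 0, 0], "spin": 0},
])

```text
clock: 6.4
position: [0.5491, 0.0822, 0.2046]
ee_rot: [-0.0, -0.26, 0.966, 0.0]
contact_force: [1.7, -1.5, -2.2]
width: 0.0174
```

```bash
python3 - <<'E'
from h import *
st()
a=eyes.get_image("scene")
cv2.imwrite("pics/c5.png",cv2.resize(a[130:250,260:360],None,fx=6,fy=5,interpolation=2))
E
```

```text
t 6.4 pos [0.5491 0.0822 0.2046] yaw -149.86 z [-8.e-04  0.e+00 -1.e+00] F [ 1.68 -1.48 -2.16] M [-0.165 -0.246  0.032] w 0.0174 q [ 0.023  0.263  1.591  0.     1.288 -2.074]
```

View pics/c5.png

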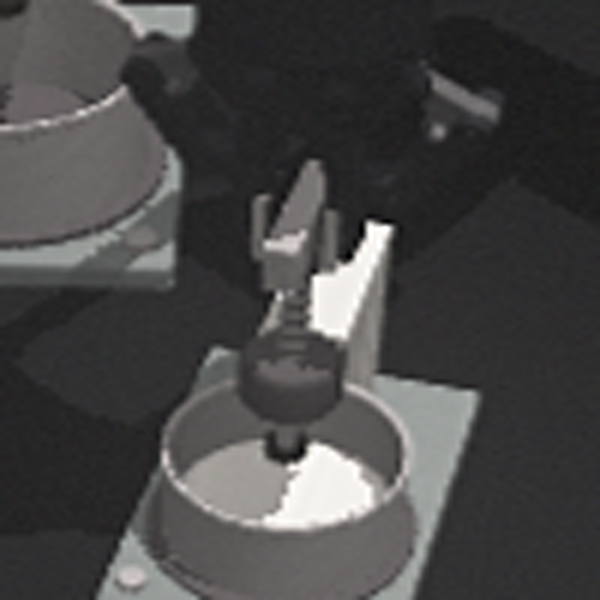

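The bar follows and the probe foot now shows at crop (285,445). The plate is at about z≈0.030, so I expect contact near TCP z≈0.162. Lowering on.

>>> servo_tool([
  {"slide": [0, 0, 0.003], "spin": 0},
  {"slide": [0, 0, 0.003], "spin": 0},
  {"slide": [0, 0, 0.003], "spin": 0},
  {"slide": [0, 0, 0.003], "spin": 0},
  {"slide": [0, 0, 0.003], "spin": 0},
  {"slide": [0, 0, 0.003], "spin": 0},
  {"slide": [0, 0, 0.002], "spin": 0},
  {"slide": [0, 0, 0], "spin": 0},
])

```text
clock: 7.25
position: [0.5491, 0.0821, 0.1847]
ee_rot: [-0.0, -0.26, 0.966, 0.0]
contact_force: [0.2, -0.7, -0.9]
width: 0.0177
```

>>> servo_tool([
  {"slide": [0, 0, 0.0015], "spin": 0},
  {"slide": [0, 0, 0.0015], "spin": 0},
  {"slide": [0, 0, 0.001], "spin": 0},
  {"slide": [0, 0, 0.001], "spin": 0},
  {"slide": [0, 0, 0.001], "spin": 0},
])

```text
clock: 7.75
position: [0.5493, 0.0822, 0.1793]
ee_rot: [0.0, -0.26, 0.966, 0.0]
contact_force: [0.7, -0.1, 0.4]
width: 0.0171
```

>>> servo_tool([
  {"slide": [0, 0, 0.001], "spin": 0},
  {"slide": [0, 0, 0.001], "spin": 0},
  {"slide": [0, 0, 0.001], "spin": 0},
  {"slide": [0, 0, 0.001], "spin": 0},
])

```text
clock: 8.15
position: [0.5493, 0.0822, 0.1752]
ee_rot: [0.0, -0.26, 0.966, 0.0]
contact_force: [0.2, -0.4, 0.7]
width: 0.0177
```

>>> servo_tool([
  {"slide": [0, 0, 0.001], "spin": 0},
  {"slide": [0, 0, 0.001], "spin": 0},
  {"slide": [0, 0, 0.001], "spin": 0},
  {"slide": [0, 0, 0.001], "spin": 0},
])

```text
clock: 8.55
position: [0.5493, 0.0822, 0.1712]
ee_rot: [0.0, -0.26, 0.966, 0.0]
contact_force: [0.4, -0.4, 1.4]
width: 0.0175
```

>>> servo_tool([
  {"slide": [0, 0, 0.001], "spin": 0},
  {"slide": [0, 0, 0.001], "spin": 0},
  {"slide": [0, 0, 0.001], "spin": 0},
])

```text
clock: 8.85
position: [0.5493, 0.0822, 0.1682]
ee_rot: [0.0, -0.26, 0.966, 0.0]
contact_force: [-0.3, -0.9, 1.4]
width: 0.0177
```

>>> servo_tool([
  {"slide": [0, 0, 0.001], "spin": 0},
  {"slide": [0, 0, 0.001], "spin": 0},
])

```text
clock: 9.05
position: [0.5493, 0.0822, 0.1662]
ee_rot: [0.0, -0.26, 0.966, 0.0]
contact_force: [0.1, -0.9, 0.9]
width: 0.0173
```

>>> servo_tool([
  {"slide": [0, 0, 0.0007], "spin": 0},
  {"slide": [0, 0, 0.0007], "spin": 0},
])

```text
clock: 9.25
position: [0.5493, 0.0822, 0.1648]
ee_rot: [0.0, -0.26, 0.966, 0.0]
contact_force: [1.0, 0.2, 1.3]
width: 0.0176
```

>>> servo_tool([
  {"slide": [0, 0, 0.0007], "spin": 0},
  {"slide": [0, 0, 0.0007], "spin": 0},
])

```text
clock: 9.45
position: [0.5493, 0.0822, 0.1635]
ee_rot: [0.0, -0.26, 0.966, 0.0]
contact_force: [0.1, -0.8, 2.2]
width: 0.0173
```

>>> servo_tool([
  {"slide": [0, 0, 0.0006], "spin": 0},
  {"slide": [0, 0, 0.0006], "spin": 0},
])

```text
clock: 9.65
position: [0.5493, 0.0822, 0.1622]
ee_rot: [-0.0, -0.26, 0.966, 0.0]
contact_force: [0.4, -0.5, 1.1]
width: 0.0176
```

>>> servo_tool([
  {"slide": [0, 0, 0.0006], "spin": 0},
  {"slide": [0, 0, 0.0006], "spin": 0},
])

```text
clock: 9.85
position: [0.5493, 0.0822, 0.161]
ee_rot: [0.0, -0.26, 0.966, 0.0]
contact_force: [-0.0, -1.3, 0.6]
width: 0.0176
```

>>> servo_tool([
  {"slide": [0, 0, 0.0006], "spin": 0},
  {"slide": [0, 0, 0.0006], "spin": 0},
])

```text
clock: 10.05
position: [0.5493, 0.0822, 0.1598]
ee_rot: [0.0, -0.26, 0.966, 0.0]
contact_force: [0.8, -0.7, -0.1]
width: 0.0171
```

>>> servo_tool([
  {"slide": [0, 0, 0.0006], "spin": 0},
  {"slide": [0, 0, 0.0006], "spin": 0},
])

```text
clock: 10.25
position: [0.5497, 0.0822, 0.1596]
ee_rot: [0.001, -0.26, 0.966, -0.0]
contact_force: [-0.2, -0.9, 7.8]
width: 0.0172
```

```bash
python3 - <<'E'
from h import *
st()
a=eyes.get_image("scene")
cv2.imwrite("pics/c6.png",cv2.resize(a[130:250,260:360],None,fx=6,fy=5,interpolation=2))
E
```

```text
t 10.25 pos [0.5497 0.0822 0.1596] yaw -149.86 z [ 1.3e-03  2.0e-04 -1.0e+00] F [-0.24 -0.94  7.77] M [-0.076  0.201  0.039] w 0.0172 q [ 0.023  0.296  1.662  0.     1.182 -2.074]
```

View pics/c6.png

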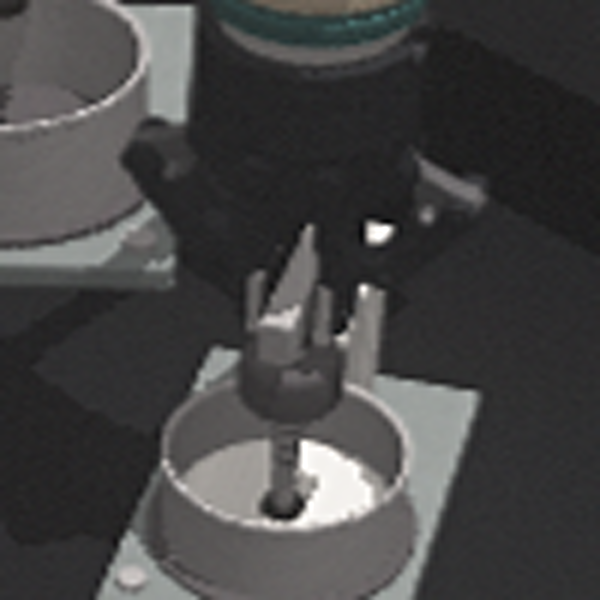

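Contact: push rose to 7.8 N and the foot shows on the plate at crop (285,505) beside its shadow. Holding for step 1.

>>> servo_tool([
  {"slide": [0, 0, 0], "spin": 0},
  {"slide": [0, 0, 0], "spin": 0},
  {"slide": [0, 0, 0], "spin": 0},
  {"slide": [0, 0, 0], "spin": 0},
  {"slide": [0, 0, 0], "spin": 0},
], hand=0, newtons=120)

```text
clock: 10.8
position: [0.5497, 0.0821, 0.1597]
ee_rot: [0.001, -0.26, 0.966, -0.0]
contact_force: [-0.5, -0.3, 6.4]
width: 0.0164
```

```bash
python3 - <<'E'
from h import *
st()
E
```

```text
t 10.8 pos [0.5497 0.0821 0.1597] yaw -149.86 z [ 1.5e-03 -1.0e-04 -1.0e+00] F [-0.48 -0.26  6.38] M [-0.149  0.135  0.055] w 0.0164 q [ 0.023  0.296  1.662 -0.     1.182 -2.074]
```

Step 1 held (about 6 N). Now turning clockwise, checking the direction on the first degrees.

>>> servo_tool([
  {"slide": [0, 0, 0], "spin": 4},
  {"slide": [0, 0, 0], "spin": 4},
  {"slide": [0, 0, 0], "spin": 4},
  {"slide": [0, 0, 0], "spin": 4},
  {"slide": [0, 0, 0], "spin": 0},
])

```text
clock: 11.3
position: [0.5497, 0.082, 0.1597]
ee_rot: [0.001, -0.122, 0.992, -0.0]
contact_force: [-0.4, -1.6, 7.0]
width: 0.016
```

```bash
python3 - <<'E'
from h import *
st()
E
```

```text
t 11.3 pos [0.5497 0.082  0.1597] yaw -165.93 z [ 1.6e-03 -4.0e-04 -1.0e+00] F [-0.4  -1.55  6.98] M [-0.24   0.045 -0.012] w 0.016 q [ 0.023  0.296  1.662 -0.     1.182 -1.793]
```

Yaw decreases from above, which is clockwise as wanted. Force is steady at 7 N.

>>> servo_tool([
  {"slide": [0, 0, 0], "spin": 4},
  {"slide": [0, 0, 0], "spin": 4},
  {"slide": [0, 0, 0], "spin": 4},
  {"slide": [0, 0, 0], "spin": 4},
  {"slide": [0, 0, 0], "spin": 4},
  {"slide": [0, 0, 0], "spin": 4},
  {"slide": [0, 0, 0], "spin": 0},
])

```text
clock: 12.0
position: [0.5497, 0.0818, 0.1597]
ee_rot: [0.001, 0.086, 0.996, -0.0]
contact_force: [-1.1, -1.5, 6.4]
width: 0.0165
```

```bash
python3 - <<'E'
from h import *
st()
E
```

```text
t 12.0 pos [0.5497 0.0818 0.1597] yaw 170.08 z [ 1.5e-03 -8.0e-04 -1.0e+00] F [-1.13 -1.48  6.36] M [-0.344  0.075 -0.087] w 0.0165 q [ 2.300e-02  2.960e-01  1.662e+00 -1.000e-03  1.182e+00 -1.374e+00]
```

>>> servo_tool([
  {"slide": [0, 0, 0], "spin": 4},
  {"slide": [0, 0, 0], "spin": 4},
  {"slide": [0, 0, 0], "spin": 4},
  {"slide": [0, 0, 0], "spin": 4},
  {"slide": [0, 0, 0], "spin": 4},
  {"slide": [0, 0, 0], "spin": 4},
  {"slide": [0, 0, 0], "spin": 0},
])

```text
clock: 12.7
position: [0.5498, 0.0805, 0.1597]
ee_rot: [0.001, 0.291, 0.957, -0.001]
contact_force: [0.3, -4.5, 6.8]
width: 0.0164
```

```bash
python3 - <<'E'
from h import *
st()
E
```

```text
t 12.7 pos [0.5498 0.0805 0.1597] yaw 146.1 z [ 0.0016 -0.0033 -1.    ] F [ 0.29 -4.48  6.82] M [-0.79   0.034  0.026] w 0.0164 q [ 0.022  0.296  1.662 -0.004  1.182 -0.956]
```

```bash
python3 - <<'E'
from h import *
a=eyes.get_image("scene");b=eyes.get_image("top")
cv2.imwrite("pics/c7.png",np.hstack([cv2.resize(a[130:250,260:360],None,fx=4,fy=4,interpolation=2),cv2.resize(b[190:310,220:320],None,fx=4,fy=4,interpolation=2)]))
E
```

```text
(no output)
```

View pics/c7.png

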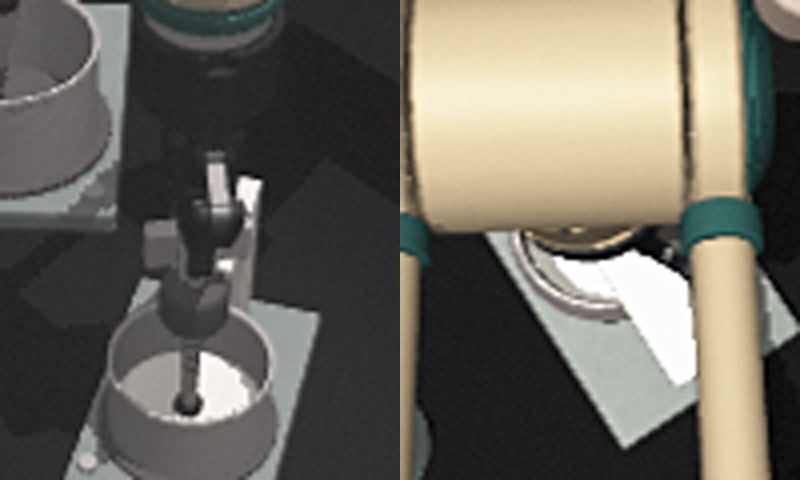

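The bar has turned with the gripper (its end is at crop (160,245)) and the foot is still on the plate. Going on towards the stop.

>>> servo_tool([
  {"slide": [0, 0, 0], "spin": 4},
  {"slide": [0, 0, 0], "spin": 4},
  {"slide": [0, 0, 0], "spin": 4},
  {"slide": [0, 0, 0], "spin": 4},
  {"slide": [0, 0, 0], "spin": 0},
])

```text
clock: 13.3
position: [0.5497, 0.08, 0.1597]
ee_rot: [0.002, 0.422, 0.907, -0.002]
contact_force: [-0.3, -6.7, 6.4]
width: 0.0161
```

```bash
python3 - <<'E'
from h import *
st()
E
```

```text
t 13.3 pos [0.5497 0.08   0.1597] yaw 130.11 z [ 0.0014 -0.0042 -1.    ] F [-0.26 -6.75  6.42] M [-0.976  0.052 -0.006] w 0.0161 q [ 0.022  0.296  1.662 -0.005  1.182 -0.676]
```

>>> servo_tool([
  {"slide": [0, 0, 0], "spin": 2},
  {"slide": [0, 0, 0], "spin": 2},
  {"slide": [0, 0, 0], "spin": 2},
  {"slide": [0, 0, 0], "spin": 0},
])

```text
clock: 13.7
position: [0.5496, 0.0799, 0.1597]
ee_rot: [0.002, 0.468, 0.884, -0.002]
contact_force: [-1.9, -5.7, 6.8]
width: 0.0161
```

```bash
python3 - <<'E'
from h import *
st()
a=eyes.get_image("scene");cv2.imwrite("pics/c8.png",cv2.resize(a[160:240,270:350],None,fx=7,fy=7,interpolation=2))
E
```

```text
t 13.7 pos [0.5496 0.0799 0.1597] yaw 124.19 z [ 0.001  -0.0045 -1.    ] F [-1.89 -5.68  6.81] M [-1.005  0.153  0.228] w 0.0161 q [ 0.022  0.296  1.662 -0.005  1.183 -0.573]
```

View pics/c8.png

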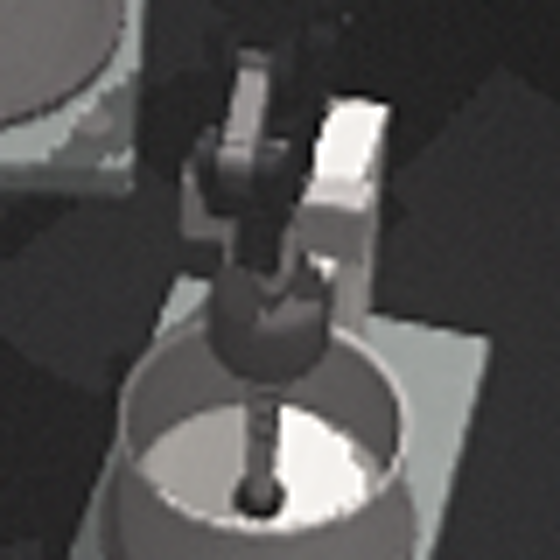

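>>> servo_tool([
  {"slide": [0, 0, 0], "spin": 2},
  {"slide": [0, 0, 0], "spin": 2},
  {"slide": [0, 0, 0], "spin": 0},
])

```text
clock: 14.05
position: [0.5495, 0.0799, 0.1597]
ee_rot: [0.002, 0.498, 0.867, -0.002]
contact_force: [-1.0, -5.5, 7.1]
width: 0.0167
```

```bash
python3 - <<'E'
from h import *
st()
E
```

```text
t 14.05 pos [0.5495 0.0799 0.1597] yaw 120.31 z [ 0.0011 -0.005  -1.    ] F [-0.96 -5.54  7.07] M [-0.987  0.21   0.795] w 0.0167 q [ 0.022  0.296  1.662 -0.005  1.183 -0.505]
```

Mz reached 0.8 N m, so the bar is at the stop. Hold, ease the torque slightly, then open.

>>> servo_tool([
  {"slide": [0, 0, 0], "spin": 0},
  {"slide": [0, 0, 0], "spin": 0},
  {"slide": [0, 0, 0], "spin": -2},
  {"slide": [0, 0, 0], "spin": 0},
])

```text
clock: 14.45
position: [0.5497, 0.08, 0.1597]
ee_rot: [0.002, 0.483, 0.876, -0.002]
contact_force: [0.7, -6.3, 6.8]
width: 0.0165
```

>>> servo_tool([
  {"slide": [0, 0, 0], "spin": 0},
  {"slide": [0, 0, 0], "spin": 0},
  {"slide": [0, 0, 0], "spin": 0},
  {"slide": [0, 0, 0], "spin": 0},
  {"slide": [0, 0, 0], "spin": 0},
  {"slide": [0, 0, 0], "spin": 0},
  {"slide": [0, 0, 0], "spin": 0},
  {"slide": [0, 0, 0], "spin": 0},
], hand=1)

```text
clock: 15.25
position: [0.5493, 0.0822, 0.1587]
ee_rot: [-0.0, 0.484, 0.875, 0.0]
contact_force: [-1.0, 0.3, -0.7]
width: 0.0849
```

```bash
python3 - <<'E'
from h import *
st()
a=eyes.get_image("scene");cv2.imwrite("pics/c9.png",cv2.resize(a[140:240,260:360],None,fx=6,fy=6,interpolation=2))
E
```

```text
t 15.25 pos [0.5493 0.0822 0.1587] yaw 122.14 z [-0.e+00  1.e-04 -1.e+00] F [-1.02  0.27 -0.73] M [-0.034  0.04   0.003] w 0.0849 q [ 0.023  0.297  1.663  0.     1.181 -0.538]
```

View pics/c9.png

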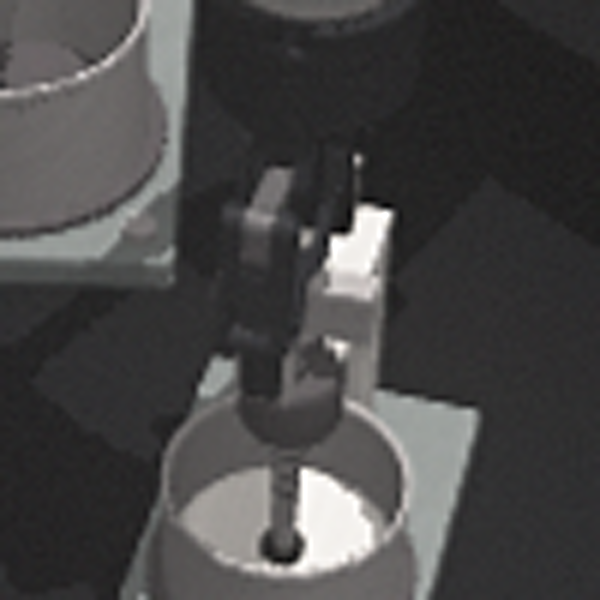

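Released, with forces back to about 0. Rising straight up and then moving clear to check.

>>> servo_tool([
  {"slide": [0, 0, -0.01], "spin": 0},
  {"slide": [0, 0, -0.015], "spin": 0},
  {"slide": [0, 0, -0.02], "spin": 0},
  {"slide": [0, 0, -0.02], "spin": 0},
  {"slide": [0, 0, -0.025], "spin": 0},
  {"slide": [0, 0, -0.025], "spin": 0},
  {"slide": [0, 0, -0.025], "spin": 0},
  {"slide": [0, 0, -0.02], "spin": 0},
])

```text
clock: 16.1
position: [0.5496, 0.0822, 0.3213]
ee_rot: [0.001, 0.484, 0.875, 0.001]
contact_force: [0.0, 1.5, 0.7]
width: 0.0856
```

>>> servo_tool([
  {"slide": [0.02, 0.02, 0], "spin": 0},
  {"slide": [0.02, 0.02, 0], "spin": 0},
  {"slide": [0.02, 0.02, 0], "spin": 0},
  {"slide": [0.02, 0.02, 0], "spin": 0},
  {"slide": [0.02, 0.02, 0], "spin": 0},
  {"slide": [0.02, 0.02, 0], "spin": 0},
  {"slide": [0.02, 0.02, 0], "spin": 0},
  {"slide": [0, 0, 0], "spin": 0},
])

```text
clock: 16.9
position: [0.5937, 0.2786, 0.3187]
ee_rot: [-0.0, 0.482, 0.876, 0.001]
contact_force: [-0.1, 0.0, 0.0]
width: 0.0858
```

```bash
python3 - <<'E'
from h import *
st()
a=eyes.get_image("scene");b=eyes.get_image("top")
cv2.imwrite("pics/s10.png",a);cv2.imwrite("pics/t10.png",b)
cv2.imwrite("pics/c10.png",np.hstack([cv2.resize(a[150:250,260:350],None,fx=4.4,fy=4.4,interpolation=2),cv2.resize(b[200:300,230:320],None,fx=4.4,fy=4.4,interpolation=2)]))
E
```

```text
t 16.9 pos [0.5937 0.2786 0.3187] yaw 122.33 z [ 4.0e-04  2.2e-03 -1.0e+00] F [-0.1   0.04  0.04] M [ 0.015  0.08  -0.012] w 0.0858 q [ 0.332  0.371  1.153  0.002  1.617 -0.233]
```

View pics/c10.png

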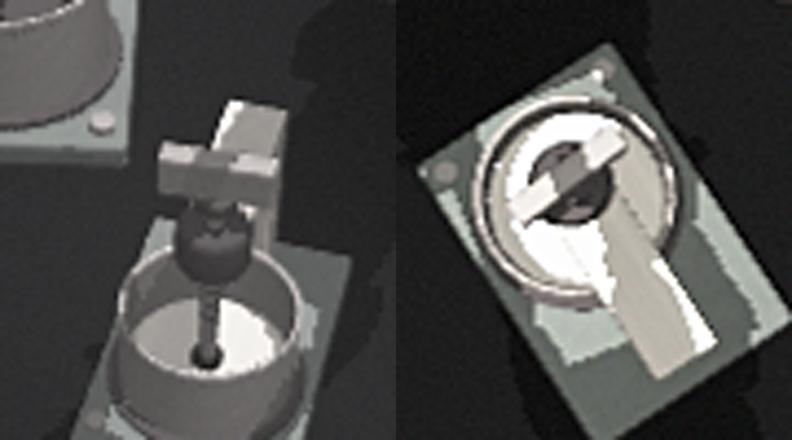

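View pics/t10.png

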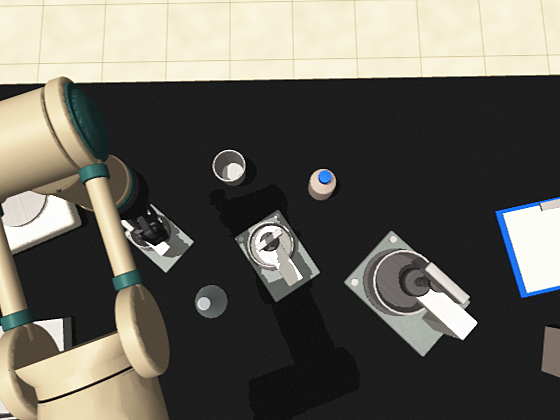

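The bar now lies across the arm (right crop, from (523,208) to (615,142)) and the foot is on the plate. Beaker, bottle and flask are at their original pixels. One numeric check of the angle and height.

```bash
python3 - <<'E'
from h import *
T=lambda x,y:(230+(x-396)/4.4,200+y/4.4)
z=.189
a=plane('top',T(523,207),z);b=plane('top',T(615,142),z);v=b-a
print('bar yaw',np.degrees(np.arctan2(v[1],v[0])),'len',np.linalg.norm(v))
print('foot tip scene',(260+207/4.4,150+362/4.4),'expected for z=.030:',proj('scene',[.5493,.0815,.030]))
i0=cv2.imread('pics/top0.png');i1=cv2.imread('pics/t10.png')
for n,(x,y) in dict(beaker=(229,167),bottle=(321,184),flask=(211,301)).items():
    c=[]
    for i in(i0,i1):
        w=(i[y-25:y+25,x-25:x+25].max(2)>60).astype(np.uint8);M=cv2.moments(w,True);c.append((M['m10']/M['m00'],M['m01']/M['m00']))
    print(n,np.round(c,1).tolist())
E
```

```text
bar yaw -55.646653800910855 len 0.05025569308034999
foot tip scene (307.04545454545456, 232.27272727272725) expected for z=.030: [[307.18998315 231.2995368 ]]
beaker [[25.2, 24.2], [25.2, 24.3]]
bottle [[25.4, 24.9], [25.4, 24.9]]
flask [[24.7, 25.1], [24.7, 25.1]]
```

```bash
python3 -c "
from rig import manip
print(manip.sign_off())"
```

```text
the job is handed in; nothing more can be done
None
```

I lowered the probe onto the base plate, turned the bar clockwise to its stop, let go and handed the job in at about 17 s. No verdict is reported.

- **Stand:** I used the middle one of the three, since its foot measured 180 x 125 mm.
- **Contact:** The foot met the plate after about 67 mm of lowering. That puts the plate about 47 mm below the rim, good to a few mm because the bar's starting height comes from the camera. I pushed with about 6–8 N throughout, held 0.5 s before turning, and kept the push steady while turning.
- **Lock:** At the stop the resisting torque rose to 0.8 N m. I eased back 2° before opening the gripper.
- **Last checks:**
  - The bar had turned about 86° in the pictures (30° to -56°).
  - The foot was seen at plate height.
  - The flask, bottle and beaker were at their starting pixels within 0.1 px.
  - The gripper was open and clear, with force readings near zero.
- **What disagreed:**
  - The finger opening read 16–21 mm on the 13 mm bar, though the bar was held and followed every move.
  - A sideways force of up to about 7 N built up during the turn and went away on release.
- **Not checked:** I could not measure the force left on the foot after letting go. That it still bears on the plate rests on the lock and the picture.

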